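# Shim a board preheater level

### The arm

A 7-joint arm with a two-finger parallel gripper is mounted at the origin on the work surface. World frame = base frame: x ahead of the robot, y to its left, z up, the work surface at z = 0. Lengths are in m, angles in rad, forces in N, time in s.
With the tool pointing down it reaches from about 0.425 to 0.825 m from the base axis. Payload 3.6 kg.
Tool frame: the origin (TCP) lies between the finger pads; the fingertips stand 17 mm ahead of it and the grasp point (between the pads) lies 2 mm behind it (robot.tips_ahead is the z of the fingertips in the tool frame, in m); z points along the fingers, y is the direction in which the jaws open and shut (so a half turn about z gives the same grasp; the last joint's range is limited). The gripper opens to 93 mm and grips with 3 to 60 N. Pads are 15 mm wide; open, the fingers measure 128 mm over their backs; the gripper's body (75 mm by 188 mm) begins 65 mm behind the grasp point.
Start: joints at [-1.357, 0.615, -0.013, 1.423, 0.008, 1.103, -0.04], TCP at [0.154, 0.631, 0.236] pointing down, gripper open.
Joint ranges: [-3.12, 3.12], [-0.3, 2.06], [-1.34, 1.32], [0.26, 2.42], [-1.36, 4.5], [0.01, 1.98], [-2.84, 2.84]. Speed limits (rad/s): [2.79, 2.79, 3.14, 3.14, 3.14, 3.14, 3.14].

### API

Orientations are given as a rotation vector (axis times angle).
In Python, from bench import robot gives the robot as it stands. The module is installed in compiled form; this text tells all that it offers.
- The arm moves only by the shell command python3 -m pendant 'ROWS' [FORCE]. ROWS is JSON, a list of rows, each an object of numbers: "gripper": the opening, from 0 (shut) to 1 (fully open); "dx", "dy", "dz": the shift along the tool's x, y, z normalised to -1 to 1, where 1 is 0.025 m; "turn": the turn about the tool's z normalised to -1 to 1, where 1 is pi rad. A call has 1 to 8 rows; each row shifts and turns the pose as measured when the row begins, along the tool's axes as they then stand; what a row does not reach is not made up. A row lasts 1/8 s, in which the tool goes at most 62.5 mm and 10.7 degrees, less where a joint would pass 70% of its speed; a pose out of reach is approached as far as the arm can. A call with a number of a shift or a turn outside -1 to 1 is refused whole. A call with a gripper value outside its range is refused whole. The fingers move at their own pace and stop on an object; FORCE is the grip in N (left out, the last holds). Time passes only in rows, so rows that do not move let the fingers close. It gives the time, the measured TCP pose, the force and the opening at its end, in the units of the state.
- robot.read_state(): the state, without advancing time (a new reading comes with each control period).
- robot.grab_frame(name): name is "scene" or "top"; returns a dict with "pixels" (480x640x3 uint8, blue, green, red), "z_map" (480x640 float32, m along the optical axis (not along the pixel's ray), 0 where there is no reading), "fx", "fy", "cx", "cy" (pixels), "world_from_camera" (4x4, takes a point from camera to world coordinates). Camera axes: x right, y down, z forward; pixel columns grow to the right and rows downward; lengths in m; the calibration is good to about 2 mm. A picture is of the moment at which its call begins.
- robot.hand_in(): hands the job in, once; it reports no verdict.
The state is a dict: "clock": time; "joints": joint angles; "dq": joint speeds; "tau": joint torques, N m; "tcp_pos": TCP position; "ee_rot": TCP orientation; "force": force on the tool from outside, world axes, zero at the start; "ft_torque": the same for the moment, N m; "width": finger opening in m.
Only numpy, scipy, OpenCV 4.12 (cv2) and the standard library are available. Lean on these libraries where they do the work, as an engineer would, in place of code of your own. Each camera call takes 0.05 s, during which the arm holds its last target.

### The job

The preheater on the repair bench has a seized short foot, so one front corner is low, it rocks, and parts would drift when the solder melts. Pick up the orange wedge shim, set it down softly flat on the bench and ease it gently, thin end first, under that low foot until the bubble of the round level on top sits inside its ring and you feel the lifted foot at the opposite corner come down and bear on the bench; stop there without forcing the shim further, let go and leave it in place. Do not lean on the shim, and let it do the lifting: do not touch or shove the preheater or the level, and leave the other things on the bench alone.

Things in the scene. Friction and masses are not known exactly. Their poses are not given: they have to be found in the camera images.
- heater: blue board preheater, 2.4 kg (+-10 percent): steel case 190 x 190 mm, 24 mm high, underside 20 mm above the bench, 180 x 180 mm aluminium hot plate on top (top face at 53 mm). Origin in the middle of its foot plane, x from the front panel to the back, y to its left. Four black domed feet (ball-shaped, 15 mm radius) at x, y = +-80 mm; the front left one (x -80, y +80) is short
- low_foot (a point): lowest point of the short front left foot (rigid, ball-shaped, 15 mm radius), 15 mm in from the case's front face and left side. It is 4.5 to 7 mm shorter than the others; a transformer keeps it down on the bench with about 5 N until the opposite foot lands
- far_foot (a point): lowest point of the back right foot, diagonally opposite the short one. It hangs as far off the bench as the short foot is short and lands when the preheater is level. From there each newton it takes loads the shim with one newton more than its 5 N, so the push that drives the shim stiffens within a few mm of travel
- shim: orange nylon wedge shim, 128 mm long, 26 mm wide, 34 g, lying flat. Origin at the centre of its underside, x from thick heel to thin tip, z up. The ramp rises evenly from 1.5 mm thick at the tip (x = +64 mm) to 13.5 mm at x = -36 mm; behind it a 28 mm heel, 13.5 mm thick, with flat parallel sides. Slippery (friction about 0.35) yet it stays put; some 10 N drives it
- shim_tip (a point): middle of the shim's thin edge, at its underside
- shim_heel (a point): middle of the shim's heel (x = -50 mm, 6.75 mm above its underside), the place to grip it
- level: round bull's-eye level standing loose on the hot plate, black and aluminium, 60 mm across, 14 mm high, green face; origin at the centre of its underside
- vial_centre (a point): centre of the level's green face, which is the centre of the black ring (24 mm across) that the bubble must sit in
- bubble (a point): centre of the level's pale 16 mm bubble. It floats towards the high side, 4 mm for each 0.01 rad of tilt, until it meets the edge (12.5 mm from the centre along either of the level's own x and y); it settles in about half a second
- multimeter: bystander: black and yellow multimeter, 150 x 82 x 34 mm, lying on its back; origin at the centre of its underside
- solder_reel: bystander: standing solder reel, 60 mm across, 40 mm high; origin at the centre of its underside
- screwdriver: bystander: red-handled screwdriver, 180 mm long, lying on the bench
- table: the wooden bench top, flat, its top face at height 0; it does not move
Not all that is in view belongs to the job. Of the things like the shim, leave any that is black, brown or grey; of the rest the larger one is meant.

How it is judged:
By the outcome, as a careful person would: the job done as asked, in the order asked, and still so for the second after the job is handed in, with the robot touching nothing.
It also fails if it takes over 72 s, if anything falls off the work surface, if the arm or the gripper's body presses on something with over 40 N, if the wrist force passes 120 N, or if a joint passes its speed limit or range.

## Working session

There is one attempt and no reset: what is moved stays moved. The work goes in short steps, Python scripts to look and compute and a shell command to move; the robot and the scene stay as the last step left them, time stands still between calls to the robot, and variables do not carry over. Pictures are saved under pics/ and viewed, and the job is handed in when it is done.

```bash
mkdir -p pics; cat > h.py <<'E'
import numpy as np, cv2
from bench import robot
def grab(n,name):
    f=robot.grab_frame(n); cv2.imwrite(f'pics/{name}.png',f['pixels']); np.savez(f'pics/{name}.npz',**f); return f
def load(name): return dict(np.load(f'pics/{name}.npz'))
def ray(f,u,v,h):
    T=f['world_from_camera']; d=T[:3,:3]@np.array([(u-f['cx'])/f['fx'],(v-f['cy'])/f['fy'],1.]); o=T[:3,3]
    return o+d*(h-o[2])/d[2]
def proj(f,p):
    T=np.linalg.inv(f['world_from_camera']); c=T[:3,:3]@np.array(p)+T[:3,3]
    return f['fx']*c[0]/c[2]+f['cx'],f['fy']*c[1]/c[2]+f['cy']
E
python3 - <<'E'
from h import *
for n in('scene','top'):
    f=grab(n,n+'0'); print(f['fx'],f['world_from_camera'].round(3))
s=robot.read_state(); print({k:np.round(v,3) for k,v in s.items()})
E
```

```text
580.8303999624483 [[ 0.789  0.4   -0.465  1.124]
 [ 0.613 -0.54   0.576 -0.757]
 [-0.021 -0.74  -0.672  0.872]
 [ 0.     0.     0.     1.   ]]
444.9471633111409 [[ 1.600e-02 -9.960e-01  9.300e-02  4.290e-01]
 [-1.000e+00 -1.600e-02  1.000e-03 -5.100e-02]
 [ 1.000e-03 -9.300e-02 -9.960e-01  1.298e+00]
 [ 0.000e+00  0.000e+00  0.000e+00  1.000e+00]]
{'clock': np.float64(0.1), 'joints': array([-1.357,  0.616, -0.013,  1.425,  0.008,  1.103, -0.04 ]), 'dq': array([ 0.   , -0.003,  0.   , -0.007, -0.   ,  0.   , -0.   ]), 'tau': array([ 1.0000e-03, -4.6005e+01,  2.1000e-01, -1.6625e+01, -6.1000e-02,
        1.7000e-02,  0.0000e+00]), 'tcp_pos': array([0.154, 0.631, 0.235]), 'ee_rot': array([-0.376, -3.119,  0.004]), 'force': array([ 0.135,  0.316, -0.675]), 'ft_torque': array([ 0.027, -0.009, -0.017]), 'width': np.float64(0.093)}
```

View pics/scene0.png

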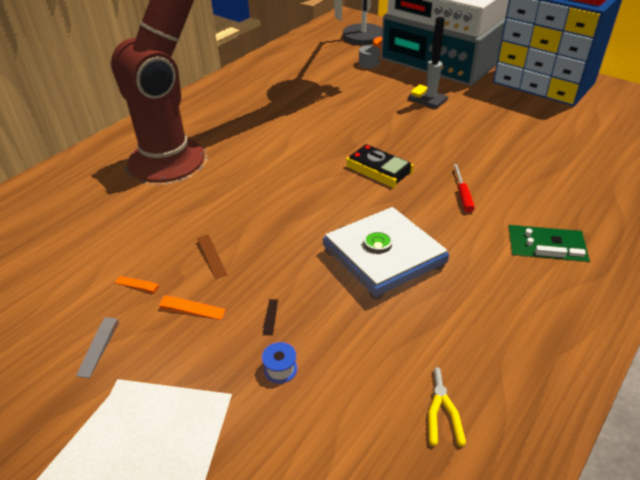

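View pics/top0.png

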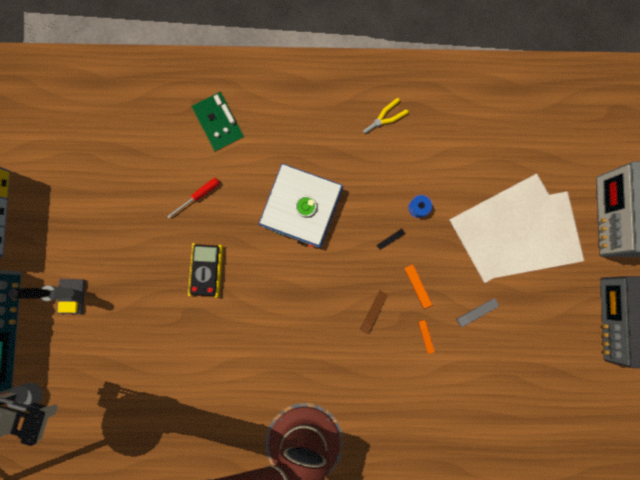

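```bash
python3 - <<'E'
from h import *
t=load('top0'); s=load('scene0')
c=cv2.resize(t['pixels'][150:350,190:450],None,fx=3,fy=3,interpolation=cv2.INTER_CUBIC); cv2.imwrite('pics/topz.png',c)
a=cv2.resize(s['pixels'][200:400,70:290],None,fx=3.6,fy=3,interpolation=cv2.INTER_CUBIC)[:600,:800]; cv2.imwrite('pics/scz.png',a)
a=cv2.resize(s['pixels'][195:305,310:460],None,fx=5,fy=5,interpolation=cv2.INTER_CUBIC); cv2.imwrite('pics/sch.png',a)
for n,f in(('top',t),('scene',s)):
    hsv=cv2.cvtColor(f['pixels'],cv2.COLOR_BGR2HSV)
    m=cv2.inRange(hsv,(5,200,200),(18,255,255))
    cs,_=cv2.findContours(m,0,1)
    for c in cs:
        if cv2.contourArea(c)>60:
            r=cv2.minAreaRect(c); b=cv2.boxPoints(r); print(n,cv2.contourArea(c),r)
            for p in b: print('  ',p.round(1),ray(f,*p,0.007).round(4))
    # depth sample
t0=t
hsv=cv2.cvtColor(t['pixels'],cv2.COLOR_BGR2HSV)
m=cv2.inRange(hsv,(0,0,170),(180,60,255))[150:260,240:360]
cs,_=cv2.findContours(m,0,1); c=max(cs,key=cv2.contourArea)+[240,150]
b=cv2.boxPoints(cv2.minAreaRect(c))
for p in b: print('plate',p,ray(t,*p,.05).round(4))
E
```

```text
top 169.0 ((426.0142822265625, 336.34869384765625), (32.84415817260742, 6.264091968536377), 73.61045837402344)
   [418.4 321.5] [ 0.3434 -0.322   0.007 ]
   [424.4 319.7] [ 0.3487 -0.3393  0.007 ]
   [433.7 351.2] [ 0.2601 -0.3653  0.007 ]
   [427.6 353. ] [ 0.2549 -0.3482  0.007 ]
top 336.0 ((417.92626953125, 285.8115234375), (44.313350677490234, 8.663928031921387), 64.23066711425781)
   [404.4 267.7] [ 0.4971 -0.2819  0.007 ]
   [412.2 264. ] [ 0.5084 -0.3046  0.007 ]
   [431.5 303.9] [ 0.3942 -0.3599  0.007 ]
   [423.7 307.6] [ 0.3831 -0.3374  0.007 ]
scene 706.0 ((191.9705047607422, 306.12646484375), (66.09136199951172, 12.78978157043457), 13.13402271270752)
   [158.3 304.8] [ 0.3871 -0.3581  0.007 ]
   [161.2 292.4] [ 0.3658 -0.3322  0.007 ]
   [225.6 307.4] [ 0.4994 -0.2824  0.007 ]
   [222.7 319.9] [ 0.5173 -0.3086  0.007 ]
scene 314.0 ((135.75527954101562, 282.2966003417969), (43.101593017578125, 9.159828186035156), 11.976131439208984)
   [113.7 282.3] [ 0.2645 -0.3727  0.007 ]
   [115.6 273.3] [ 0.2464 -0.3539  0.007 ]
   [157.8 282.3] [ 0.3382 -0.3177  0.007 ]
   [155.9 291.2] [ 0.3546 -0.3367  0.007 ]
plate [259.50684 222.31508] [0.6169 0.1361 0.05  ]
plate [281.65753 163.2466 ] [0.789  0.0777 0.05  ]
plate [340.28766 185.2329 ] [ 0.7276 -0.0913  0.05  ]
plate [318.13696 244.30138] [ 0.5571 -0.031   0.05  ]
```

View pics/topz.png

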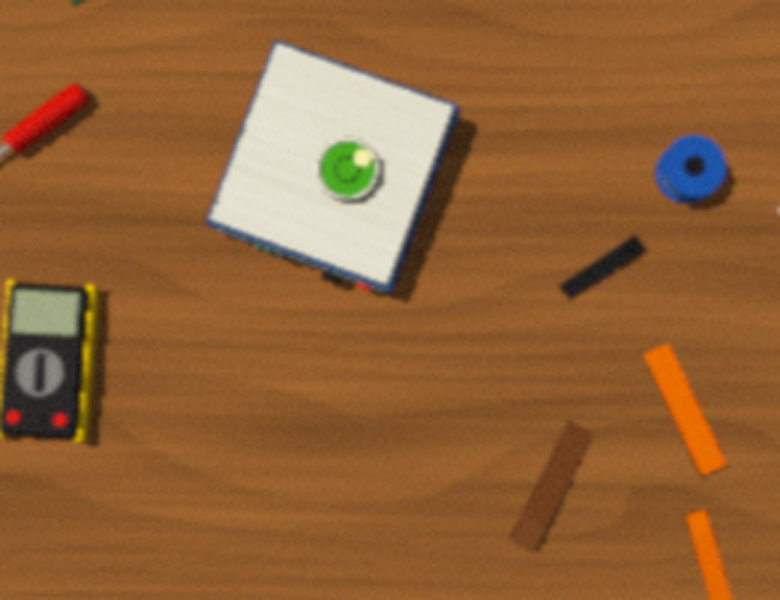

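View pics/scz.png

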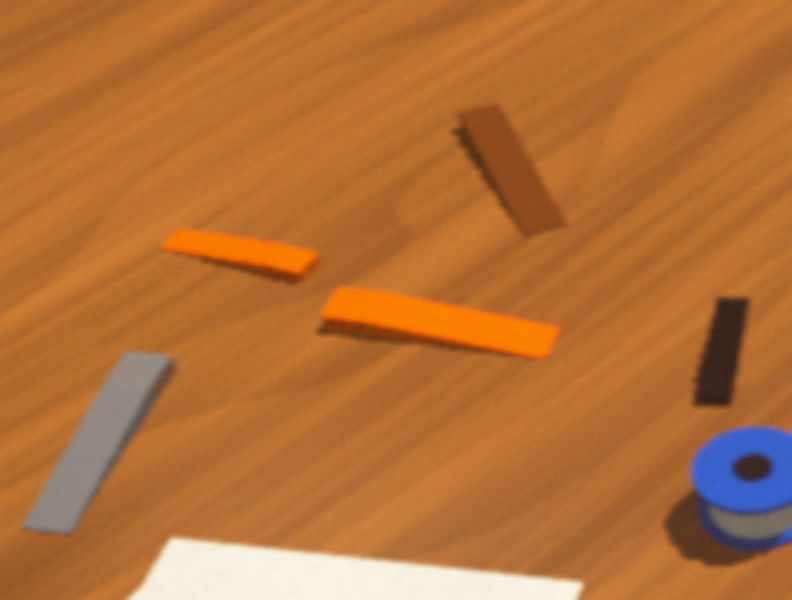

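View pics/sch.png

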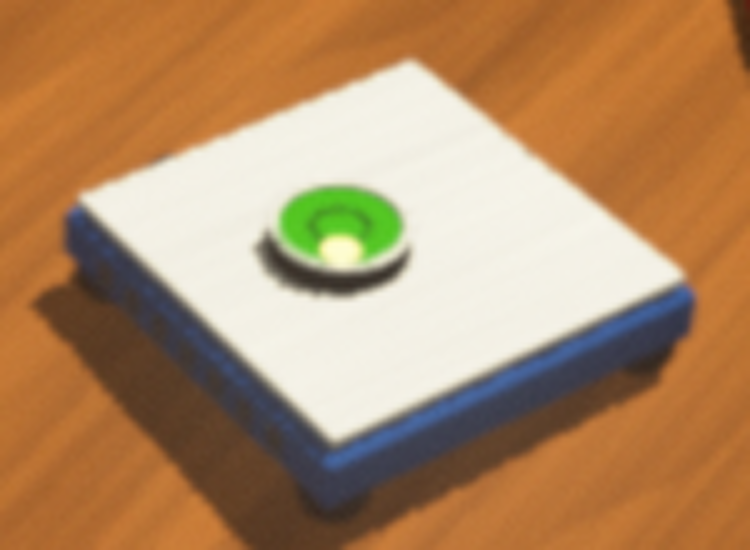

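```bash
python3 - <<'E'
from h import *
t=load('top0')
hsv=cv2.cvtColor(t['pixels'],cv2.COLOR_BGR2HSV)
m=cv2.inRange(hsv,(5,200,150),(18,255,255)); m[:255]=0; m[310:]=0; m[:,:395]=0; m[:,440:]=0
v,u=np.nonzero(m); z=t['z_map'][v,u]; T=t['world_from_camera']
P=np.stack([(u-t['cx'])/t['fx']*z,(v-t['cy'])/t['fy']*z,z],1)@T[:3,:3].T+T[:3,3]
c=P[:,:2].mean(0); d=np.linalg.svd(P[:,:2]-c)[2][0]; d*=np.sign(d[0]); s=(P[:,:2]-c)@d
print(c,np.degrees(np.arctan2(d[1],d[0])),s.min(),s.max())
for a,b in((-.07,-.04),(-.04,-.01),(-.01,.03),(.03,.07)):
    k=(s>a)&(s<b); print(a,np.median(P[k,2]))
E
R='{"dx":-1,"dy":-0.12,"turn":0.015}'
python3 -m pendant '[{"dx":-1,"dy":-0.12,"turn":0.014},{"dx":-1,"dy":-0.12,"turn":0.014},{"dx":-1,"dy":-0.12,"turn":0.014},{"dx":-1,"dy":-0.12,"turn":0.014},{"dx":-1,"dy":-0.12,"turn":0.014},{"dx":-1,"dy":-0.12,"turn":0.014},{"dx":-1,"dy":-0.12,"turn":0.014},{"dx":-1,"dy":-0.12,"turn":0.014}]' 30
```

```text
[ 0.44452    -0.32077906] 24.644551677758578 -0.06605813808755277 0.0660115657271665
-0.07 0.013067878541186517
-0.04 0.012005992789553721
-0.01 0.007586355186056215
0.03 0.003582043277275182$[0]: bad value
```

```bash

python3 -m pendant '[{"gripper":1,"dx":-1,"dy":-0.12,"dz":0,"turn":0.014},{"gripper":1,"dx":-1,"dy":-0.12,"dz":0,"turn":0.014},{"gripper":1,"dx":-1,"dy":-0.12,"dz":0,"turn":0.014},{"gripper":1,"dx":-1,"dy":-0.12,"dz":0,"turn":0.014},{"gripper":1,"dx":-1,"dy":-0.12,"dz":0,"turn":0.014},{"gripper":1,"dx":-1,"dy":-0.12,"dz":0,"turn":0.014},{"gripper":1,"dx":-1,"dy":-0.12,"dz":0,"turn":0.014},{"gripper":1,"dx":-1,"dy":-0.12,"dz":0,"turn":0.014}]' 30
```

```text
clock: 1.1
tcp_pos: [0.3413, 0.5217, 0.2341]
ee_rot: [0.956, 2.99, -0.007]
force: [0.5, -0.6, -0.2]
width: 0.0929
```

```bash

python3 -m pendant '[{"gripper":1,"dx":-1,"dy":-0.12,"dz":0,"turn":0.014},{"gripper":1,"dx":-1,"dy":-0.12,"dz":0,"turn":0.014},{"gripper":1,"dx":-1,"dy":-0.12,"dz":0,"turn":0.014},{"gripper":1,"dx":-1,"dy":-0.12,"dz":0,"turn":0.014},{"gripper":1,"dx":-1,"dy":-0.12,"dz":0,"turn":0.014},{"gripper":1,"dx":-1,"dy":-0.12,"dz":0,"turn":0.014},{"gripper":1,"dx":-1,"dy":-0.12,"dz":0,"turn":0.014},{"gripper":1,"dx":-1,"dy":-0.12,"dz":0,"turn":0.014}]' 
python3 -m pendant '[{"gripper":1,"dx":-1,"dy":-0.12,"dz":0,"turn":0.014},{"gripper":1,"dx":-1,"dy":-0.12,"dz":0,"turn":0.014},{"gripper":1,"dx":-1,"dy":-0.12,"dz":0,"turn":0.014},{"gripper":1,"dx":-1,"dy":-0.12,"dz":0,"turn":0.014},{"gripper":1,"dx":-1,"dy":-0.12,"dz":0,"turn":0.014},{"gripper":1,"dx":-1,"dy":-0.12,"dz":0,"turn":0.014},{"gripper":1,"dx":-1,"dy":-0.12,"dz":0,"turn":0.014},{"gripper":1,"dx":-1,"dy":-0.12,"dz":0,"turn":0.014}]' 
python3 -m pendant '[{"gripper":1,"dx":-1,"dy":-0.12,"dz":0,"turn":0.016},{"gripper":1,"dx":-1,"dy":-0.12,"dz":0,"turn":0.016},{"gripper":1,"dx":-1,"dy":-0.12,"dz":0,"turn":0.016},{"gripper":1,"dx":-1,"dy":-0.12,"dz":0,"turn":0.016},{"gripper":1,"dx":-1,"dy":-0.12,"dz":0,"turn":0.016},{"gripper":1,"dx":-1,"dy":-0.12,"dz":0,"turn":0.016},{"gripper":1,"dx":-1,"dy":-0.12,"dz":0,"turn":0.016},{"gripper":1,"dx":-1,"dy":-0.12,"dz":0,"turn":0.016}]'
```

```text
clock: 2.1
tcp_pos: [0.4737, 0.3533, 0.2352]
ee_rot: [1.498, 2.758, -0.006]
force: [0.4, -0.3, 0.4]
width: 0.0931
clock: 3.1
tcp_pos: [0.5349, 0.1477, 0.2363]
ee_rot: [1.988, 2.428, -0.004]
force: [0.1, 0.1, 0.3]
width: 0.0928
clock: 4.1
tcp_pos: [0.5113, -0.065, 0.2374]
ee_rot: [2.461, 1.946, -0.003]
force: [0.8, 0.1, -0.4]
width: 0.0927
```

```bash
cat >> h.py <<'E'
def plan(x,y,z,th):
    from scipy.spatial.transform import Rotation as Ro
    s=robot.read_state(); R=Ro.from_rotvec(s['ee_rot']).as_matrix(); p=np.array(s['tcp_pos'])
    d=R.T@(np.array([x,y,z])-p); a=np.degrees(np.arctan2(R[1,1],R[0,1]))
    print('clock',s['clock'],'pos',p.round(4),'yang',a.round(2),'tilt z',R[:,2].round(4),'F',np.round(s['force'],2),'w',round(float(s['width']),4))
    print('tool delta mm',(d*1000).round(2),'units',(d/.025).round(2),'turn deg',(a-th),'units',(((a-th+180)%360-180)/180).round(4))
E
python3 -m pendant '[{"gripper":1,"dx":-1,"dy":0.25,"dz":0.5,"turn":0.028},{"gripper":1,"dx":-1,"dy":0.25,"dz":0.5,"turn":0.028},{"gripper":1,"dx":-1,"dy":0.25,"dz":0.5,"turn":0.028},{"gripper":1,"dx":-1,"dy":0.25,"dz":0.5,"turn":0.028},{"gripper":1,"dx":-1,"dy":0.25,"dz":0.5,"turn":0.028},{"gripper":1,"dx":-1,"dy":0.25,"dz":0.5,"turn":0.028},{"gripper":1,"dx":-1,"dy":0.25,"dz":0.5,"turn":0.028},{"gripper":1,"dx":-1,"dy":0.25,"dz":0.5,"turn":0.028}]'
python3 -c "
from h import *
plan(.399,-.342,.06,-64.7)"
```

```text
clock: 5.1
tcp_pos: [0.4457, -0.2699, 0.1366]
ee_rot: [2.995, 0.924, 0.007]
force: [0.1, 0.2, 0.4]
width: 0.0933
clock 5.1 pos [ 0.4457 -0.2699  0.1366] yang -55.71 tilt z [ 0.0063 -0.0055 -1.    ] F [0.07 0.24 0.39] w 0.0933
tool delta mm [-79.35  32.69  76.73] units [-3.17  1.31  3.07] turn deg 8.985279959709324 units 0.0499
```

```bash

python3 -m pendant '[{"gripper":1,"dx":-0.62,"dy":0.26,"dz":0.6,"turn":0.01},{"gripper":1,"dx":-0.62,"dy":0.28,"dz":0.6,"turn":0.01},{"gripper":1,"dx":-0.62,"dy":0.3,"dz":0.6,"turn":0.01},{"gripper":1,"dx":-0.62,"dy":0.32,"dz":0.6,"turn":0.01},{"gripper":1,"dx":-0.62,"dy":0.34,"dz":0.6,"turn":0.01},{"gripper":1,"dx":0,"dy":0,"dz":0,"turn":0},{"gripper":1,"dx":0,"dy":0,"dz":0,"turn":0}]'
python3 - <<'E'
from h import *
plan(.399,-.342,.06,-64.7)
f=grab('scene','s1')
a=cv2.resize(f['pixels'][200:400,100:300],None,fx=3,fy=3,interpolation=cv2.INTER_CUBIC); cv2.imwrite('pics/s1z.png',a)
E
```

```text
clock: 5.98
tcp_pos: [0.3917, -0.3494, 0.0599]
ee_rot: [3.064, 0.656, 0.007]
force: [0.4, 0.5, -0.2]
width: 0.0929
clock 5.975 pos [ 0.3917 -0.3494  0.0599] yang -65.82 tilt z [ 0.0059 -0.0071 -1.    ] F [ 0.44  0.48 -0.21] w 0.0929
tool delta mm [ 9.69 -3.75 -0.11] units [ 0.39 -0.15 -0.  ] turn deg -1.1215868030716365 units -0.0062
```

View pics/s1z.png

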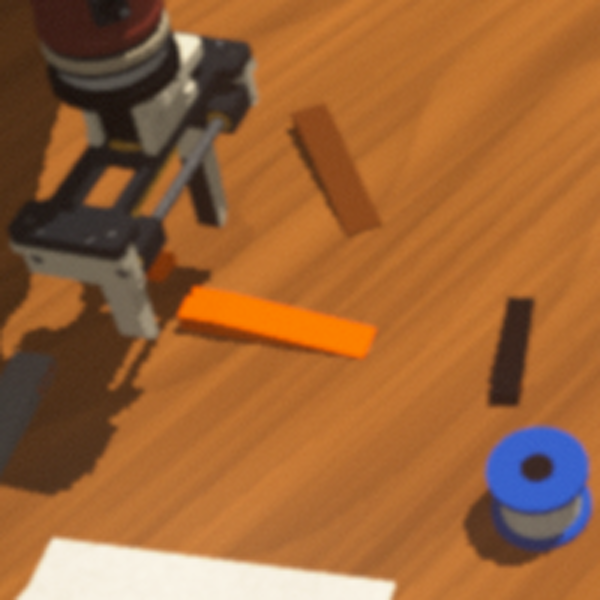

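```bash

python3 -m pendant '[{"gripper":0.6,"dx":0.2,"dy":-0.08,"dz":0,"turn":-0.006},{"gripper":0.6,"dx":0.18,"dy":-0.08,"dz":0.3,"turn":0},{"gripper":0.6,"dx":0,"dy":0,"dz":0.4,"turn":0},{"gripper":0.6,"dx":0,"dy":0,"dz":0.4,"turn":0},{"gripper":0.6,"dx":0,"dy":0,"dz":0.2,"turn":0},{"gripper":0.6,"dx":0,"dy":0,"dz":0,"turn":0}]'
python3 - <<'E'
from h import *
plan(.399,-.342,.0195,-64.7)
E
```

```text
clock: 6.78
tcp_pos: [0.4013, -0.3395, 0.0256]
ee_rot: [3.056, 0.695, 0.009]
force: [0.8, -0.3, 0.6]
width: 0.0558
clock 6.775 pos [ 0.4013 -0.3395  0.0256] yang -64.39 tilt z [ 0.0073 -0.0065 -1.    ] F [ 0.77 -0.31  0.62] w 0.0558
tool delta mm [-3.2   1.17  6.11] units [-0.13  0.05  0.24] turn deg 0.3091960644144649 units 0.0017
```

```bash

python3 -m pendant '[{"gripper":0.6,"dx":-0.12,"dy":0.05,"dz":0.1,"turn":0.002},{"gripper":0.6,"dx":0,"dy":0,"dz":0.1,"turn":0},{"gripper":0.6,"dx":0,"dy":0,"dz":0.0,"turn":0}]'
python3 - <<'E'
from h import *
plan(.399,-.342,.0195,-64.7)
E
python3 -m pendant '[{"gripper":0.1,"dx":0,"dy":0,"dz":0,"turn":0},{"gripper":0.1,"dx":0,"dy":0,"dz":0,"turn":0},{"gripper":0.1,"dx":0,"dy":0,"dz":0,"turn":0},{"gripper":0.1,"dx":0,"dy":0,"dz":0,"turn":0},{"gripper":0.1,"dx":0,"dy":0,"dz":0,"turn":0},{"gripper":0.1,"dx":0,"dy":0,"dz":0,"turn":0}]' 30
python3 - <<'E'
from h import *
plan(.399,-.342,.0195,-64.7)
f=grab('scene','s2')
a=cv2.resize(f['pixels'][200:400,100:300],None,fx=3,fy=3,interpolation=cv2.INTER_CUBIC); cv2.imwrite('pics/s2z.png',a)
E
```

```text
clock: 7.15
tcp_pos: [0.3989, -0.3428, 0.0206]
ee_rot: [3.057, 0.683, 0.009]
force: [-0.5, -0.4, -0.1]
width: 0.056
clock 7.15 pos [ 0.3989 -0.3428  0.0206] yang -64.83 tilt z [ 0.0076 -0.0074 -0.9999] F [-0.48 -0.41 -0.05] w 0.056
tool delta mm [ 0.47 -0.7   1.09] units [ 0.02 -0.03  0.04] turn deg -0.12884931173954328 units -0.0007
clock: 7.9
tcp_pos: [0.3992, -0.3429, 0.0209]
ee_rot: [3.057, 0.683, 0.01]
force: [0.3, 0.3, -0.5]
width: 0.0253
clock 7.9 pos [ 0.3992 -0.3429  0.0209] yang -64.82 tilt z [ 0.0083 -0.0078 -0.9999] F [ 0.27  0.3  -0.5 ] w 0.0253
tool delta mm [ 0.23 -0.88  1.43] units [ 0.01 -0.04  0.06] turn deg -0.1153091046596586 units -0.0006
```

View pics/s2z.png

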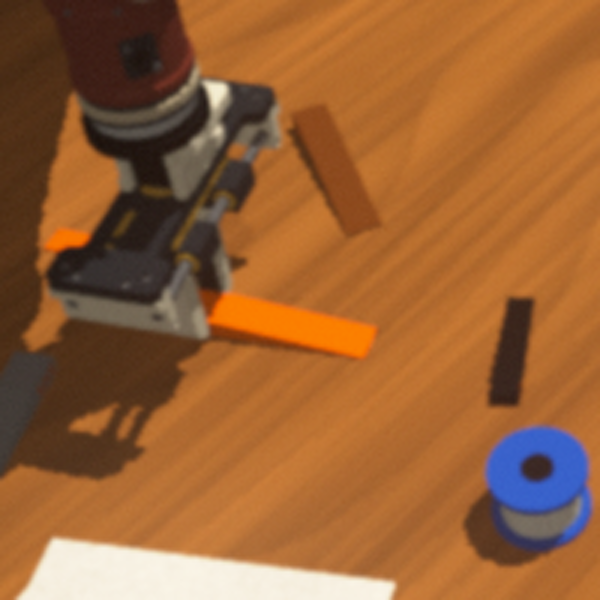

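```bash

python3 -m pendant '[{"gripper":0.1,"dx":0,"dy":0,"dz":-0.2,"turn":0},{"gripper":0.1,"dx":0,"dy":0,"dz":-0.5,"turn":0},{"gripper":0.1,"dx":0,"dy":0,"dz":-1,"turn":0},{"gripper":0.1,"dx":0,"dy":0,"dz":-1,"turn":0.04},{"gripper":0.1,"dx":0,"dy":0,"dz":-0.8,"turn":0.05},{"gripper":0.1,"dx":0,"dy":0,"dz":0,"turn":0.05},{"gripper":0.1,"dx":0,"dy":0,"dz":0,"turn":0.05},{"gripper":0.1,"dx":0,"dy":0,"dz":0,"turn":0.05}]'
python3 - <<'E'
from h import *
plan(.4956,.1673,.1,-108.7)
f=grab('scene','s3')
a=cv2.resize(f['pixels'][150:350,50:300],None,fx=3,fy=3,interpolation=cv2.INTER_CUBIC); cv2.imwrite('pics/s3z.png',a)
E
```

```text
clock: 8.95
tcp_pos: [0.399, -0.3423, 0.1175]
ee_rot: [3.09, -0.529, 0.024]
force: [0.2, 0.3, -0.2]
width: 0.0259
clock 8.95 pos [ 0.399  -0.3423  0.1175] yang -109.44 tilt z [ 0.0144 -0.0086 -0.9999] F [ 0.17  0.25 -0.18] w 0.0259
tool delta mm [ -78.74 -512.74   14.54] units [ -3.15 -20.51   0.58] turn deg -0.7419227043019845 units -0.0041
```

View pics/s3z.png

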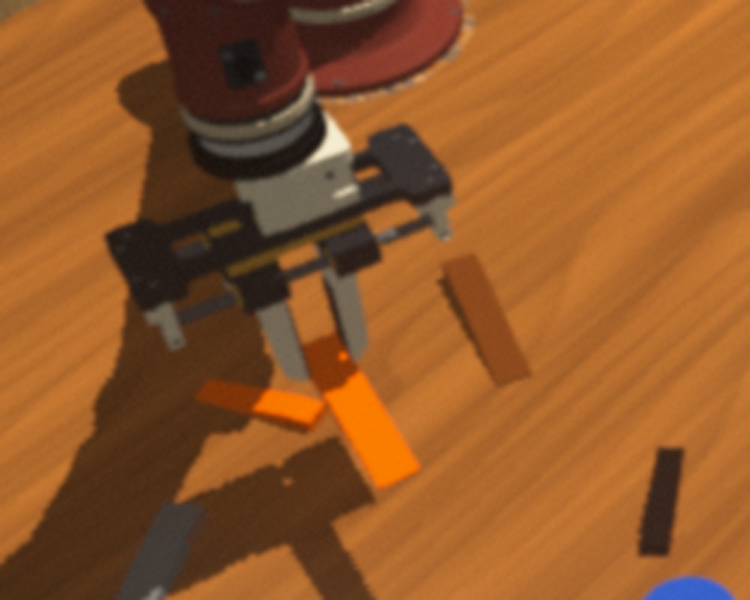

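```bash

python3 -m pendant '[{"gripper":0.1,"dx":-0.15,"dy":-0.6,"dz":0,"turn":0},{"gripper":0.1,"dx":-0.15,"dy":-1,"dz":0,"turn":0},{"gripper":0.1,"dx":-0.15,"dy":-1,"dz":0,"turn":0},{"gripper":0.1,"dx":-0.15,"dy":-1,"dz":0,"turn":0},{"gripper":0.1,"dx":-0.15,"dy":-1,"dz":0,"turn":0},{"gripper":0.1,"dx":-0.15,"dy":-1,"dz":0,"turn":0},{"gripper":0.1,"dx":-0.15,"dy":-1,"dz":0,"turn":0},{"gripper":0.1,"dx":-0.15,"dy":-1,"dz":0,"turn":0}]'
python3 -m pendant '[{"gripper":0.1,"dx":-0.15,"dy":-1,"dz":0,"turn":0},{"gripper":0.1,"dx":-0.15,"dy":-1,"dz":0,"turn":0},{"gripper":0.1,"dx":-0.15,"dy":-1,"dz":0,"turn":0},{"gripper":0.1,"dx":-0.15,"dy":-1,"dz":0,"turn":0},{"gripper":0.1,"dx":-0.15,"dy":-1,"dz":0,"turn":0},{"gripper":0.1,"dx":-0.15,"dy":-1,"dz":0,"turn":0},{"gripper":0.1,"dx":-0.15,"dy":-0.8,"dz":0,"turn":0},{"gripper":0.1,"dx":0,"dy":-0.4,"dz":0,"turn":0}]'
python3 - <<'E'
from h import *
plan(.4956,.1673,.1,-108.7)
E
```

```text
clock: 10.0
tcp_pos: [0.4328, -0.1393, 0.1189]
ee_rot: [-3.099, 0.502, -0.025]
force: [-1.0, 0.1, -0.3]
width: 0.0256
clock: 11.0
tcp_pos: [0.4583, 0.0576, 0.122]
ee_rot: [-3.094, 0.454, -0.017]
force: [0.4, -0.2, -0.5]
width: 0.0259
clock 11.0 pos [0.4583 0.0576 0.122 ] yang -106.68 tilt z [ 0.0127  0.0131 -0.9998] F [ 0.38 -0.19 -0.48] w 0.0259
tool delta mm [   4.02 -115.44   23.88] units [ 0.16 -4.62  0.96] turn deg 2.0217910520243834 units 0.0112
```

```bash

python3 -m pendant '[{"gripper":0.1,"dx":0.05,"dy":-0.8,"dz":0.1,"turn":0.003},{"gripper":0.1,"dx":0.05,"dy":-1,"dz":0.1,"turn":0.003},{"gripper":0.1,"dx":0.05,"dy":-1,"dz":0.1,"turn":0.003},{"gripper":0.1,"dx":0.05,"dy":-0.9,"dz":0.1,"turn":0.002},{"gripper":0.1,"dx":0,"dy":-0.5,"dz":0.1,"turn":0},{"gripper":0.1,"dx":0,"dy":0,"dz":0,"turn":0},{"gripper":0.1,"dx":0,"dy":0,"dz":0,"turn":0}]'
python3 - <<'E'
from h import *
plan(.4956,.1673,.04,-108.7)
for n in('scene','top'): grab(n,n+'4')
f=load('scene4'); cv2.imwrite('pics/s4z.png',cv2.resize(f['pixels'][120:320,230:480],None,fx=3,fy=3,interpolation=cv2.INTER_CUBIC))
f=load('top4'); cv2.imwrite('pics/t4z.png',cv2.resize(f['pixels'][150:350,190:450],None,fx=3,fy=3,interpolation=cv2.INTER_CUBIC))
E
```

```text
clock: 11.88
tcp_pos: [0.4937, 0.1586, 0.1123]
ee_rot: [-3.085, 0.502, -0.014]
force: [0.6, -1.0, -1.0]
width: 0.0255
clock 11.875 pos [0.4937 0.1586 0.1123] yang -108.47 tilt z [ 0.0117  0.0143 -0.9998] F [ 0.63 -1.03 -1.01] w 0.0255
tool delta mm [-1.47 -7.61 72.44] units [-0.06 -0.3   2.9 ] turn deg 0.23188848049605326 units 0.0013
```

View pics/s4z.png

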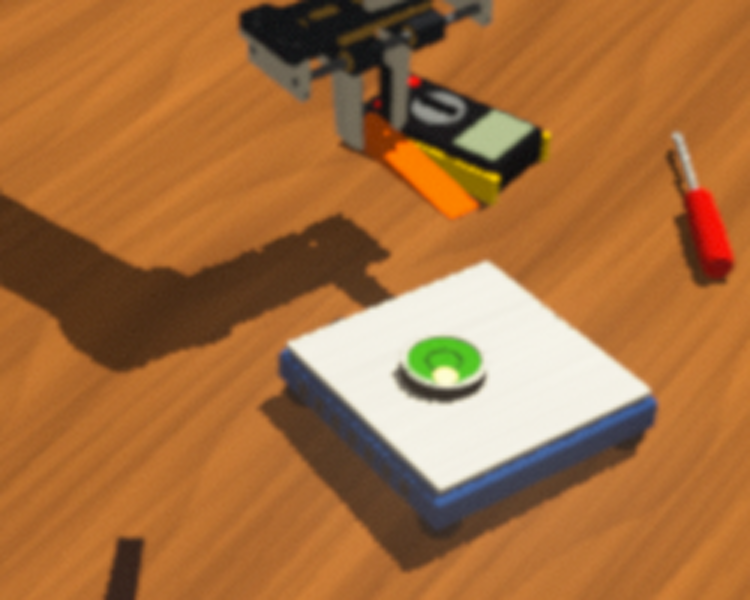

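View pics/t4z.png

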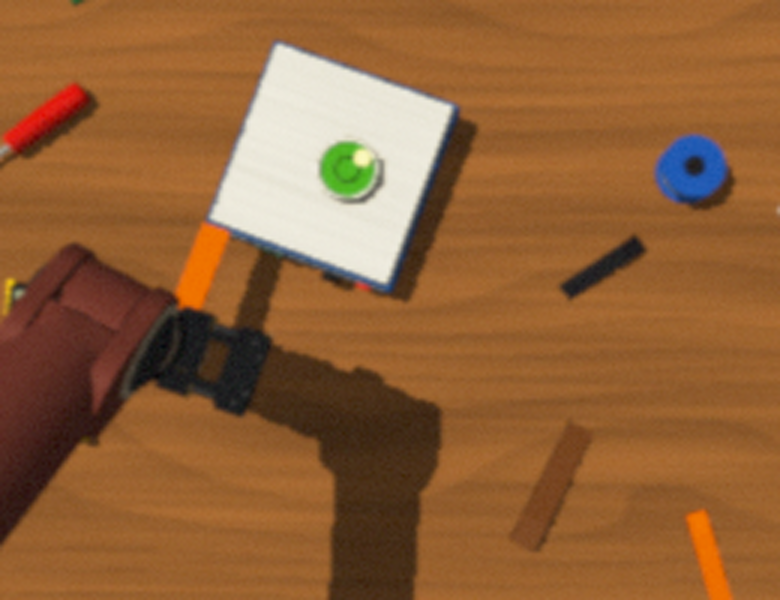

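```bash

python3 -m pendant '[{"gripper":0.1,"dx":-0.4,"dy":-0.18,"dz":0,"turn":0.001},{"gripper":0.1,"dx":-0.36,"dy":-0.17,"dz":0.4,"turn":0},{"gripper":0.1,"dx":0,"dy":0,"dz":0.8,"turn":0},{"gripper":0.1,"dx":0,"dy":0,"dz":0.8,"turn":0},{"gripper":0.1,"dx":0,"dy":0,"dz":0.6,"turn":0},{"gripper":0.1,"dx":0,"dy":0,"dz":0.3,"turn":0},{"gripper":0.1,"dx":0,"dy":0,"dz":0,"turn":0},{"gripper":0.1,"dx":0,"dy":0,"dz":0,"turn":0}]'
python3 - <<'E'
from h import *
plan(.4785,.173,.021,-108.7)
E
```

```text
clock: 12.98
tcp_pos: [0.4758, 0.1761, 0.0363]
ee_rot: [-3.083, 0.507, -0.011]
force: [0.4, -1.0, -0.1]
width: 0.0257
clock 12.975 pos [0.4758 0.1761 0.0363] yang -108.68 tilt z [ 0.0097  0.0156 -0.9998] F [ 0.44 -1.03 -0.08] w 0.0257
tool delta mm [ 3.53  2.36 15.31] units [0.14 0.09 0.61] turn deg 0.024971259198082407 units 0.0001
```

```bash

python3 -m pendant '[{"gripper":0.1,"dx":0.06,"dy":0.05,"dz":0.2,"turn":0},{"gripper":0.1,"dx":0.04,"dy":0.03,"dz":0.14,"turn":0},{"gripper":0.1,"dx":0,"dy":0,"dz":0.06,"turn":0},{"gripper":0.1,"dx":0,"dy":0,"dz":0.0,"turn":0},{"gripper":0.1,"dx":0,"dy":0,"dz":0,"turn":0}]'
python3 - <<'E'
from h import *
plan(.4785,.173,.021,-108.7)
f=grab('scene','s5'); cv2.imwrite('pics/s5z.png',cv2.resize(f['pixels'][120:320,230:480],None,fx=3,fy=3,interpolation=cv2.INTER_CUBIC))
E
```

```text
clock: 13.6
tcp_pos: [0.4786, 0.1734, 0.0267]
ee_rot: [-3.082, 0.507, -0.014]
force: [-0.0, -1.0, -0.6]
width: 0.0255
clock 13.6 pos [0.4786 0.1734 0.0267] yang -108.69 tilt z [ 0.012   0.0163 -0.9998] F [-0.04 -1.   -0.57] w 0.0255
tool delta mm [-0.04  0.53  5.66] units [-0.    0.02  0.23] turn deg 0.01415335880882651 units 0.0001
```

View pics/s5z.png

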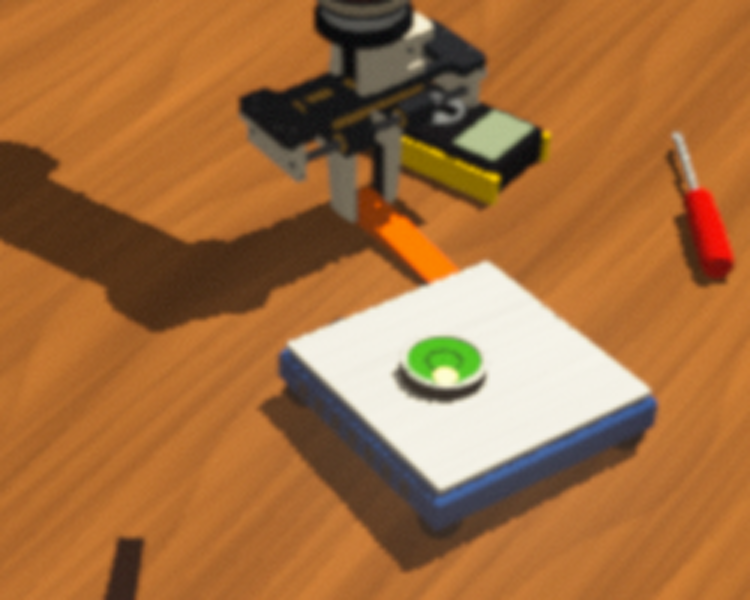

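```bash

python3 -m pendant '[{"gripper":0.1,"dx":0,"dy":0,"dz":0.08,"turn":0},{"gripper":0.1,"dx":0,"dy":0,"dz":0.06,"turn":0},{"gripper":0.1,"dx":0,"dy":0,"dz":0.03,"turn":0},{"gripper":0.1,"dx":0,"dy":0,"dz":0,"turn":0}]'
python3 -m pendant '[{"gripper":0.1,"dx":0,"dy":0,"dz":0.04,"turn":0},{"gripper":0.1,"dx":0,"dy":0,"dz":0.0,"turn":0}]'
python3 - <<'E'
from h import *
plan(.4785,.173,.021,-108.7)
E
```

```text
clock: 14.15
tcp_pos: [0.4787, 0.1736, 0.0222]
ee_rot: [-3.082, 0.507, -0.014]
force: [-0.2, -0.5, 0.3]
width: 0.0256
clock: 14.4
tcp_pos: [0.4788, 0.1736, 0.0213]
ee_rot: [-3.082, 0.507, -0.015]
force: [0.4, 0.2, 0.1]
width: 0.0255
clock 14.4 pos [0.4788 0.1736 0.0213] yang -108.68 tilt z [ 0.0123  0.0165 -0.9998] F [0.36 0.18 0.11] w 0.0255
tool delta mm [-0.05  0.67  0.25] units [-0.    0.03  0.01] turn deg 0.021331190445721404 units 0.0001
```

```bash

python3 -m pendant '[{"gripper":0.1,"dx":0,"dy":0,"dz":0.02,"turn":0},{"gripper":0.1,"dx":0,"dy":0,"dz":0.0,"turn":0}]'
python3 -m pendant '[{"gripper":0.1,"dx":0,"dy":0,"dz":0.02,"turn":0},{"gripper":0.1,"dx":0,"dy":0,"dz":0.0,"turn":0}]'
python3 -m pendant '[{"gripper":0.1,"dx":0,"dy":0,"dz":0,"turn":0}]'
python3 - <<'E'
from h import *
plan(.4785,.173,.021,-108.7)
E
```

```text
clock: 14.65
tcp_pos: [0.4788, 0.1736, 0.0213]
ee_rot: [-3.081, 0.507, -0.015]
force: [0.7, 0.4, -0.6]
width: 0.0257
clock: 14.9
tcp_pos: [0.4788, 0.1736, 0.0213]
ee_rot: [-3.08, 0.507, -0.015]
force: [-0.7, -0.5, 1.3]
width: 0.0257
clock: 15.02
tcp_pos: [0.4788, 0.1736, 0.0213]
ee_rot: [-3.081, 0.507, -0.015]
force: [-0.5, -0.7, 1.4]
width: 0.0256
clock 15.025 pos [0.4788 0.1736 0.0213] yang -108.69 tilt z [ 0.0126  0.0177 -0.9998] F [-0.53 -0.74  1.37] w 0.0256
tool delta mm [-0.07  0.65  0.24] units [-0.    0.03  0.01] turn deg 0.00859596352327685 units 0.0
```

```bash

python3 -m pendant '[{"gripper":0.42,"dx":0,"dy":0,"dz":0,"turn":0},{"gripper":0.42,"dx":0,"dy":0,"dz":0,"turn":0},{"gripper":0.42,"dx":0,"dy":0,"dz":0,"turn":0}]'
python3 - <<'E'
from h import *
plan(.4785,.173,.021,-108.7)
for n in('scene','top'): grab(n,n+'6')
f=load('scene6'); cv2.imwrite('pics/s6z.png',cv2.resize(f['pixels'][150:300,300:480],None,fx=4,fy=4,interpolation=cv2.INTER_CUBIC))
f=load('top6'); cv2.imwrite('pics/t6z.png',cv2.resize(f['pixels'][190:310,200:340],None,fx=5,fy=5,interpolation=cv2.INTER_CUBIC))
E
```

```text
clock: 15.4
tcp_pos: [0.4789, 0.1737, 0.0207]
ee_rot: [-3.081, 0.507, -0.015]
force: [0.6, 0.1, 0.4]
width: 0.0394
clock 15.4 pos [0.4789 0.1737 0.0207] yang -108.68 tilt z [ 0.0127  0.0171 -0.9998] F [0.64 0.15 0.44] w 0.0394
tool delta mm [-0.17  0.74 -0.31] units [-0.01  0.03 -0.01] turn deg 0.02048548017990015 units 0.0001
```

View pics/s6z.png

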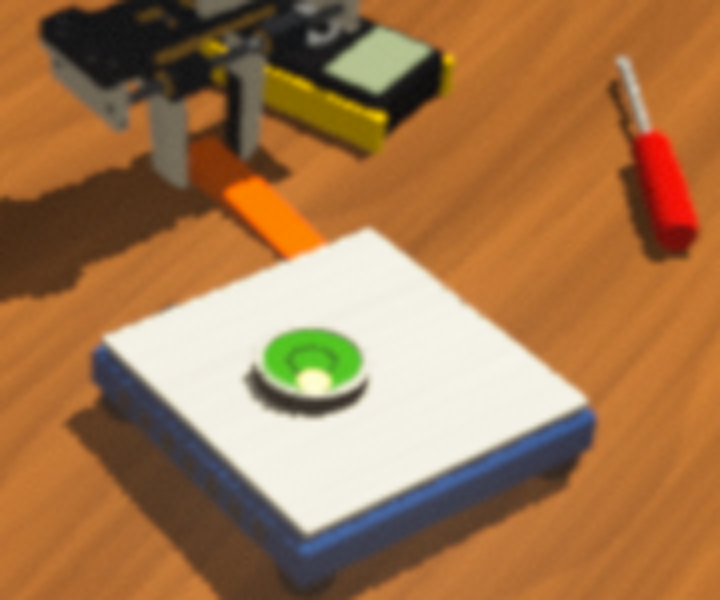

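View pics/t6z.png

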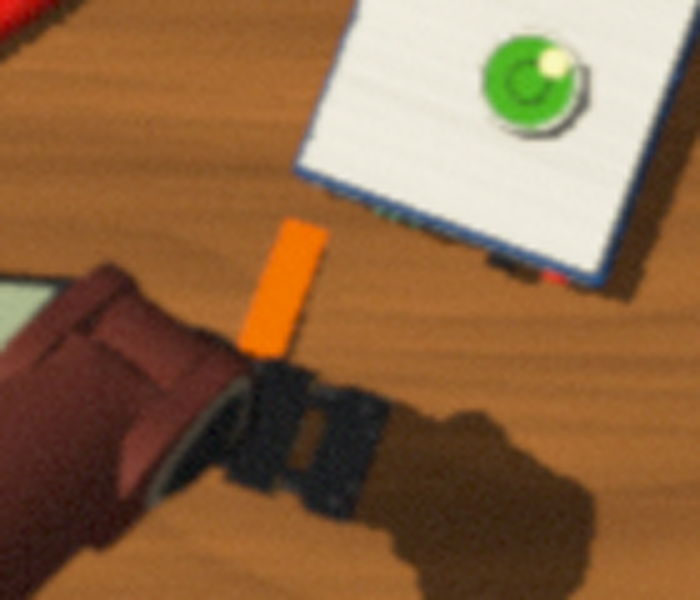

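```bash
python3 - <<'E'
from h import *
t=load('top6')
hsv=cv2.cvtColor(t['pixels'],cv2.COLOR_BGR2HSV)
m=cv2.inRange(hsv,(5,200,150),(18,255,255)); m[:225]=0; m[265:]=0; m[:,:245]=0; m[:,270:]=0
cs,_=cv2.findContours(m,0,1); c=max(cs,key=cv2.contourArea); b=cv2.boxPoints(cv2.minAreaRect(c)); 
v,u=np.nonzero(m)
P=np.array([ray(t,a,bb,.004)[:2] for a,bb in zip(u,v)]); cm=P.mean(0); d=np.linalg.svd(P-cm)[2][0]; d*=np.sign(d[0])
ang=np.degrees(np.arctan2(d[1],d[0])); print('shim ang',ang)
m=cv2.inRange(hsv,(0,0,170),(180,60,255)); m[:150]=0;m[260:]=0;m[:,:240]=0;m[:,360:]=0
cs,_=cv2.findContours(m,0,1); c=max(cs,key=cv2.contourArea)
b=cv2.boxPoints(cv2.minAreaRect(c)); Q=np.array([ray(t,*p,.05)[:2] for p in b]); print(Q.round(4)); ctr=Q.mean(0)
i=np.argmax(Q[:,1]-0.0); 
ex=(Q[np.argmax(Q[:,0])]-Q[np.argmax(Q[:,1])]); ex/=np.linalg.norm(ex); print('heater ang',np.degrees(np.arctan2(ex[1],ex[0])))
ey=np.array([-ex[1],ex[0]]); foot=ctr-.08*ex+.08*ey-.0012*(-ex+ey)/2**.5; print('foot',foot)
for ss in((P-cm)@d,): tip=cm+d*ss.max()
n=np.array([-d[1],d[0]]); print('tip',tip,'foot rel along',(foot-tip)@d,'lat',(foot-cm)@n,'heel grip est',tip-.114*d)
E
```

```text
shim ang -20.32874629626345
[[ 0.6167  0.1365]
 [ 0.7901  0.0777]
 [ 0.7283 -0.0922]
 [ 0.5565 -0.0315]]
heater ang -18.755159212558524
foot [0.62341174 0.12300945]
tip [0.58892517 0.13642045] foot rel along 0.03699763027483691 lat -0.0005948541119609223 heel grip est [0.48202569 0.17602476]
```

```bash

python3 -m pendant '[{"gripper":0.1,"dx":0,"dy":0,"dz":0,"turn":0},{"gripper":0.1,"dx":0,"dy":0,"dz":0,"turn":0},{"gripper":0.1,"dx":0,"dy":0,"dz":0,"turn":0},{"gripper":0.1,"dx":0,"dy":0,"dz":0,"turn":0}]' 35
python3 -m pendant '[{"gripper":0.1,"dx":0.15,"dy":0,"dz":0,"turn":0},{"gripper":0.1,"dx":0.2,"dy":0,"dz":0,"turn":0},{"gripper":0.1,"dx":0.2,"dy":0,"dz":0,"turn":0},{"gripper":0.1,"dx":0.2,"dy":0,"dz":0,"turn":0},{"gripper":0.1,"dx":0.15,"dy":0,"dz":0,"turn":0},{"gripper":0.1,"dx":0,"dy":0,"dz":0,"turn":0}]'
python3 - <<'E'
from h import *
plan(.4785+.0947*.8,.173-.032*.8,.021,-108.7)
E
```

```text
clock: 16.0
tcp_pos: [0.4789, 0.1736, 0.0207]
ee_rot: [-3.081, 0.507, -0.015]
force: [1.4, 0.4, -0.1]
width: 0.0255
clock: 16.75
tcp_pos: [0.5022, 0.1656, 0.0208]
ee_rot: [-3.082, 0.508, -0.016]
force: [-0.1, 0.4, -0.1]
width: 0.0254
clock 16.75 pos [0.5022 0.1656 0.0208] yang -108.7 tilt z [ 0.0133  0.0166 -0.9998] F [-0.13  0.41 -0.06] w 0.0254
tool delta mm [55.11  0.51  0.15] units [2.2  0.02 0.01] turn deg -0.00021124523476601098 units -0.0
```

```bash

python3 -m pendant '[{"gripper":0.1,"dx":0.08,"dy":0,"dz":0,"turn":0},{"gripper":0.1,"dx":0.08,"dy":0,"dz":0,"turn":0}]'
python3 -m pendant '[{"gripper":0.1,"dx":0.08,"dy":0,"dz":0,"turn":0},{"gripper":0.1,"dx":0.08,"dy":0,"dz":0,"turn":0}]'
python3 -m pendant '[{"gripper":0.1,"dx":0.08,"dy":0,"dz":0,"turn":0},{"gripper":0.1,"dx":0.08,"dy":0,"dz":0,"turn":0}]'
python3 - <<'E'
from h import *
plan(.4785+.0947*.8,.173-.032*.8,.021,-108.7)
for n in('scene','top'): grab(n,n+'7')
f=load('scene7'); a=cv2.resize(f['pixels'][180:300,300:480],None,fx=4,fy=4,interpolation=cv2.INTER_CUBIC)
cv2.imwrite('pics/s7z.png',a)
E
```

```text
clock: 17.0
tcp_pos: [0.5056, 0.1645, 0.0207]
ee_rot: [-3.081, 0.507, -0.015]
force: [0.2, -0.3, -0.6]
width: 0.0256
clock: 17.25
tcp_pos: [0.5093, 0.1633, 0.0207]
ee_rot: [-3.081, 0.507, -0.013]
force: [-2.9, 1.1, 4.0]
width: 0.0257
clock: 17.5
tcp_pos: [0.5095, 0.1632, 0.0207]
ee_rot: [-3.079, 0.505, 0.0]
force: [-3.8, 1.9, 5.0]
width: 0.0256
clock 17.5 pos [0.5095 0.1632 0.0207] yang -108.63 tilt z [ 0.0031  0.021  -0.9998] F [-3.83  1.95  5.04] w 0.0256
tool delta mm [47.44  0.67 -0.52] units [ 1.9   0.03 -0.02] turn deg 0.07210873301382037 units 0.0004
```

View pics/s7z.png

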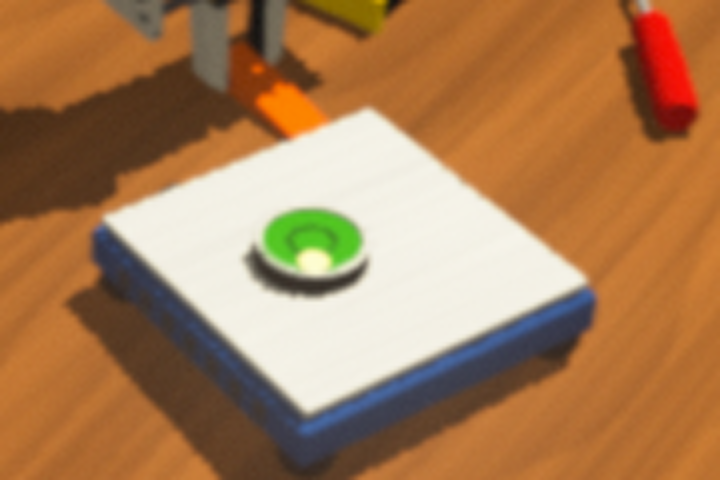

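```bash

python3 -m pendant '[{"gripper":0.1,"dx":0.08,"dy":0,"dz":-0.03,"turn":0},{"gripper":0.1,"dx":0.08,"dy":0,"dz":-0.03,"turn":0}]'
python3 -m pendant '[{"gripper":0.1,"dx":0.12,"dy":0,"dz":-0.03,"turn":0},{"gripper":0.1,"dx":0.12,"dy":0,"dz":-0.02,"turn":0}]'
python3 -c "
from h import *
plan(.4785+.0947*.8,.173-.032*.8,.021,-108.7)"
```

```text
clock: 17.85
tcp_pos: [0.5103, 0.163, 0.0214]
ee_rot: [-3.078, 0.503, 0.011]
force: [-4.9, 1.8, 1.9]
width: 0.0255
clock: 18.1
tcp_pos: [0.5108, 0.1628, 0.0212]
ee_rot: [-3.077, 0.501, 0.031]
force: [-7.1, 2.8, 2.3]
width: 0.0256
clock 18.1 pos [0.5108 0.1628 0.0212] yang -108.5 tilt z [-0.0156  0.0268 -0.9995] F [-7.07  2.77  2.32] w 0.0256
tool delta mm [46.05  0.82 -0.89] units [ 1.84  0.03 -0.04] turn deg 0.20377059170282052 units 0.0011
```

```bash

python3 -m pendant '[{"gripper":0.1,"dx":0.2,"dy":0,"dz":-0.02,"turn":0},{"gripper":0.1,"dx":0.2,"dy":0,"dz":-0.02,"turn":0}]'
python3 -c "
from h import *
plan(.4785+.0947*.8,.173-.032*.8,.021,-108.7)"
```

```text
clock: 18.35
tcp_pos: [0.512, 0.1627, 0.0205]
ee_rot: [-3.074, 0.495, 0.063]
force: [-8.9, 2.5, 7.6]
width: 0.0255
clock 18.35 pos [0.512  0.1627 0.0205] yang -108.33 tilt z [-0.0353  0.0337 -0.9988] F [-8.92  2.46  7.63] w 0.0255
tool delta mm [44.9   1.22 -2.51] units [ 1.8   0.05 -0.1 ] turn deg 0.3697252318105626 units 0.0021
```

```bash

python3 -m pendant '[{"gripper":0.1,"dx":0.25,"dy":0,"dz":-0.08,"turn":0}]'
python3 -m pendant '[{"gripper":0.1,"dx":0.28,"dy":0,"dz":-0.06,"turn":0}]'
python3 - <<'E'
from h import *
plan(.4785+.0947*.8,.173-.032*.8,.021,-108.7)
for n in('scene','top'): grab(n,n+'8')
f=load('scene8'); a=cv2.resize(f['pixels'][180:300,300:480],None,fx=4,fy=4,interpolation=cv2.INTER_CUBIC)
f=load('top8'); b=cv2.resize(f['pixels'][190:310,220:340],None,fx=4,fy=4,interpolation=cv2.INTER_CUBIC)
cv2.imwrite('pics/s8z.png',np.hstack([a,b])[:,:1200][:, :]); cv2.imwrite('pics/s8z.png',cv2.resize(np.hstack([a,b]),(800,320)))
E
```

```text
clock: 18.48
tcp_pos: [0.5133, 0.1624, 0.0213]
ee_rot: [-3.072, 0.493, 0.08]
force: [-8.5, 2.9, 2.3]
width: 0.0255
clock: 18.6
tcp_pos: [0.5163, 0.1617, 0.0216]
ee_rot: [-3.07, 0.49, 0.094]
force: [-7.7, 2.5, 2.3]
width: 0.0255
clock 18.6 pos [0.5163 0.1617 0.0216] yang -108.19 tilt z [-0.0549  0.0401 -0.9977] F [-7.71  2.49  2.26] w 0.0255
tool delta mm [40.52  1.71 -2.07] units [ 1.62  0.07 -0.08] turn deg 0.5133238530490871 units 0.0029
```

View pics/s8z.png

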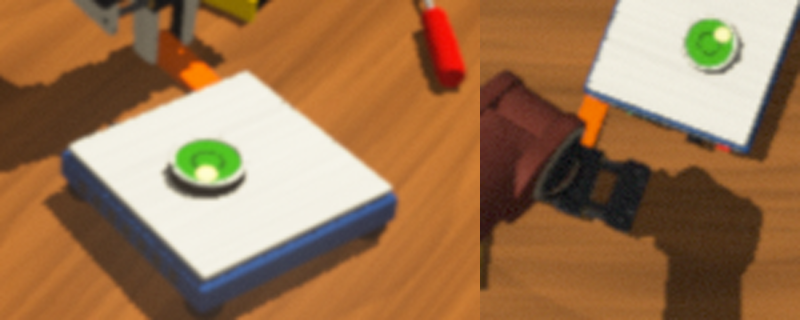

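```bash
cat >> h.py <<'E'
def bub(name):
    f=load(name); im=f['pixels']; hsv=cv2.cvtColor(im,cv2.COLOR_BGR2HSV)
    g=cv2.inRange(hsv,(40,120,60),(75,255,255)); v,u=np.nonzero(g); 
    k=(u>280)&(u<440)&(v>170)&(v<290); 
    pts=np.stack([u[k],v[k]],1).astype(np.int32); hull=cv2.convexHull(pts)
    # face = ellipse of hull (bubble may be at edge), bubble = pale/yellow-white inside
    x,y,w,h=cv2.boundingRect(pts)
    m=cv2.inRange(hsv,(15,0,190),(60,130,255)); mm=np.zeros_like(m); cv2.fillConvexPoly(mm,hull,255); m&=mm
    bv,bu=np.nonzero(m)
    c=np.array([x+(w-1)/2,y+(h-1)/2]); b=np.array([bu.mean(),bv.mean()]) if len(bu) else c*np.nan
    P=ray(f,*c,.066)[:2]; B=ray(f,*b,.066)[:2]
    ex=np.array([.947,-.321]); ey=np.array([.321,.947]); d=(B-P)*1000
    print(name,'face',P.round(4),w,h,'bub n',len(bu),'offset heater xy mm',round(float(d@ex),1),round(float(d@ey),1))
def plate(name):
    t=load(name); hsv=cv2.cvtColor(t['pixels'],cv2.COLOR_BGR2HSV)
    m=cv2.inRange(hsv,(0,0,170),(180,60,255)); m[:150]=0;m[260:]=0;m[:,:240]=0;m[:,360:]=0
    cs,_=cv2.findContours(m,0,1); c=max(cs,key=cv2.contourArea)
    b=cv2.boxPoints(cv2.minAreaRect(c)); Q=np.array([ray(t,*p,.05)[:2] for p in b]); print(name,'plate ctr',Q.mean(0).round(4))
E
python3 - <<'E'
from h import *
for n in('top0','scene0','top6','scene6','top7','scene7','top8','scene8'): bub(n)
for n in('top0','top6','top8'): plate(n)
E
python3 -m pendant '[{"gripper":0.1,"dx":0.28,"dy":0,"dz":-0.06,"turn":0},{"gripper":0.1,"dx":0.28,"dy":0,"dz":-0.06,"turn":0}]'
python3 - <<'E'
from h import *
plan(.4785+.0947*.8,.173-.032*.8,.021,-108.7)
for n in('scene','top'): grab(n,n+'9'); bub(n+'9')
plate('top9')
E
```

```text
top0 face [0.6628 0.0075] 17 17 bub n 20 offset heater xy mm 13.7 -9.2
scene0 face [0.6628 0.0057] 24 14 bub n 42 offset heater xy mm 9.8 -6.9
top6 face [0.6628 0.0075] 17 17 bub n 24 offset heater xy mm 10.2 -10.7
scene6 face [0.6628 0.0057] 24 14 bub n 39 offset heater xy mm 10.8 -6.7
top7 face [0.6628 0.0075] 17 17 bub n 26 offset heater xy mm 9.1 -9.6
scene7 face [0.6628 0.0057] 24 14 bub n 39 offset heater xy mm 10.8 -6.7
top8 face [0.6628 0.0075] 17 17 bub n 31 offset heater xy mm 10.0 -11.0
scene8 face [0.6628 0.0057] 24 14 bub n 45 offset heater xy mm 8.3 -9.5
top0 plate ctr [0.6726 0.0229]
top6 plate ctr [0.6729 0.0226]
top8 plate ctr [0.6728 0.0223]
clock: 18.95
tcp_pos: [0.5253, 0.1593, 0.0225]
ee_rot: [-3.068, 0.487, 0.112]
force: [-7.5, 2.5, 2.6]
width: 0.0258
clock 18.95 pos [0.5253 0.1593 0.0225] yang -108.09 tilt z [-0.0659  0.0441 -0.9969] F [-7.46  2.49  2.64] w 0.0258
tool delta mm [31.24  2.4  -0.92] units [ 1.25  0.1  -0.04] turn deg 0.6137739022802862 units 0.0034
scene9 face [0.6636 0.0044] 24 15 bub n 51 offset heater xy mm 7.1 -8.4
top9 face [0.6629 0.0047] 17 17 bub n 40 offset heater xy mm 7.5 -9.8
top9 plate ctr [0.6732 0.0218]
```

```bash

python3 -m pendant '[{"gripper":0.1,"dx":0.28,"dy":0.01,"dz":-0.05,"turn":0},{"gripper":0.1,"dx":0.28,"dy":0.01,"dz":-0.05,"turn":0}]'
python3 - <<'E'
from h import *
plan(.4785+.0947*.8,.173-.032*.8,.021,-108.7)
for n in('scene','top'): grab(n,n+'10'); bub(n+'10')
plate('top10')
f=load('scene10'); a=cv2.resize(f['pixels'][180:300,300:480],None,fx=4,fy=4,interpolation=cv2.INTER_CUBIC)
cv2.imwrite('pics/s10z.png',a)
E
```

```text
clock: 19.3
tcp_pos: [0.5345, 0.1567, 0.0227]
ee_rot: [-3.065, 0.484, 0.129]
force: [-7.5, 2.8, 1.6]
width: 0.0256
clock 19.3 pos [0.5345 0.1567 0.0227] yang -107.98 tilt z [-0.0765  0.0481 -0.9959] F [-7.49  2.81  1.59] w 0.0256
tool delta mm [21.77  2.75 -0.25] units [ 0.87  0.11 -0.01] turn deg 0.7171860219338555 units 0.004
scene10 face [0.6636 0.0044] 24 15 bub n 51 offset heater xy mm 6.7 -7.6
top10 face [0.6657 0.0047] 17 17 bub n 34 offset heater xy mm 6.6 -8.2
top10 plate ctr [0.6733 0.0216]
```

View pics/s10z.png

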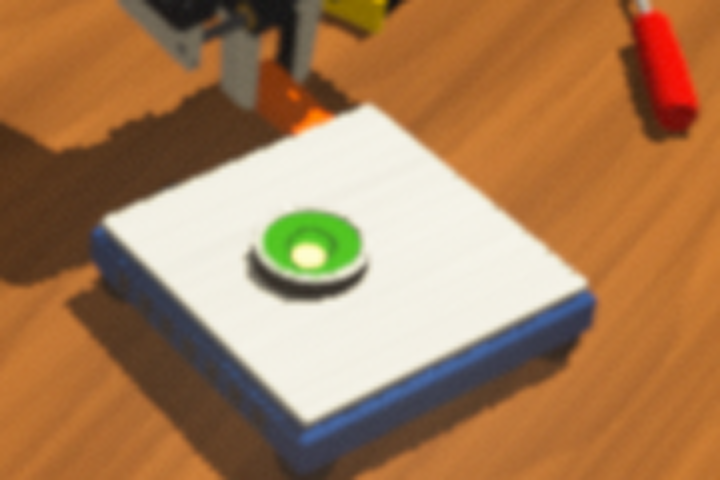

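```bash

python3 -m pendant '[{"gripper":0.1,"dx":0.27,"dy":0.01,"dz":-0.05,"turn":0},{"gripper":0.1,"dx":0.2,"dy":0.01,"dz":-0.04,"turn":0}]'
python3 -m pendant '[{"gripper":0.1,"dx":0,"dy":0,"dz":0,"turn":0},{"gripper":0.1,"dx":0,"dy":0,"dz":0,"turn":0},{"gripper":0.1,"dx":0,"dy":0,"dz":0,"turn":0},{"gripper":0.1,"dx":0,"dy":0,"dz":0,"turn":0}]'
python3 - <<'E'
from h import *
plan(.4785+.0947*.8,.173-.032*.8,.021,-108.7)
for n in('scene','top'): grab(n,n+'11'); bub(n+'11')
plate('top11')
f=load('scene11'); a=cv2.resize(f['pixels'][180:300,300:480],None,fx=4,fy=4,interpolation=cv2.INTER_CUBIC)
cv2.imwrite('pics/s11z.png',a)
E
```

```text
clock: 19.65
tcp_pos: [0.5419, 0.1546, 0.0227]
ee_rot: [-3.063, 0.48, 0.145]
force: [-6.4, 2.1, 2.3]
width: 0.0254
clock: 20.15
tcp_pos: [0.5424, 0.1544, 0.0225]
ee_rot: [-3.064, 0.48, 0.143]
force: [-3.5, 1.8, 1.7]
width: 0.0254
clock 20.15 pos [0.5424 0.1544 0.0225] yang -107.89 tilt z [-0.0854  0.051  -0.995 ] F [-3.51  1.76  1.72] w 0.0254
tool delta mm [13.55  3.08  0.09] units [0.54 0.12 0.  ] turn deg 0.8130690598621584 units 0.0045
scene11 face [0.6645 0.0031] 24 16 bub n 50 offset heater xy mm 4.3 -4.6
top11 face [0.6657 0.0047] 17 17 bub n 36 offset heater xy mm 3.2 -6.0
top11 plate ctr [0.6734 0.021 ]
```

View pics/s11z.png

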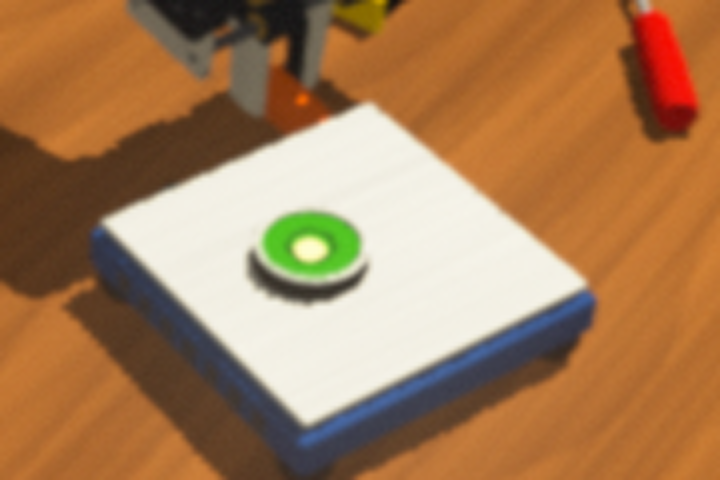

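```bash

python3 -m pendant '[{"gripper":0.1,"dx":0.24,"dy":0.01,"dz":-0.04,"turn":0},{"gripper":0.1,"dx":0.24,"dy":0.01,"dz":-0.05,"turn":0}]'
python3 -m pendant '[{"gripper":0.1,"dx":0,"dy":0,"dz":0,"turn":0},{"gripper":0.1,"dx":0,"dy":0,"dz":0,"turn":0},{"gripper":0.1,"dx":0,"dy":0,"dz":0,"turn":0},{"gripper":0.1,"dx":0,"dy":0,"dz":0,"turn":0}]'
python3 - <<'E'
from h import *
plan(.4785+.0947*.8,.173-.032*.8,.021,-108.7)
for n in('scene','top'): grab(n,n+'12'); bub(n+'12')
plate('top12')
f=load('scene12'); a=cv2.resize(f['pixels'][180:300,300:480],None,fx=4,fy=4,interpolation=cv2.INTER_CUBIC)
cv2.imwrite('pics/s12z.png',a)
E
```

```text
clock: 20.5
tcp_pos: [0.5491, 0.1525, 0.0225]
ee_rot: [-3.061, 0.478, 0.162]
force: [-6.6, 1.0, 1.3]
width: 0.0259
clock: 21.0
tcp_pos: [0.5501, 0.1522, 0.0226]
ee_rot: [-3.061, 0.478, 0.158]
force: [-3.2, 1.2, 1.2]
width: 0.0256
clock 21.0 pos [0.5501 0.1522 0.0226] yang -107.81 tilt z [-0.0945  0.0546 -0.994 ] F [-3.24  1.24  1.21] w 0.0256
tool delta mm [5.56 3.32 0.94] units [0.22 0.13 0.04] turn deg 0.8900500358582519 units 0.0049
scene12 face [0.6653 0.0019] 24 15 bub n 50 offset heater xy mm -1.1 -1.4
top12 face [0.6657 0.0047] 17 17 bub n 32 offset heater xy mm 0.4 -2.8
top12 plate ctr [0.6734 0.0207]
```

View pics/s12z.png

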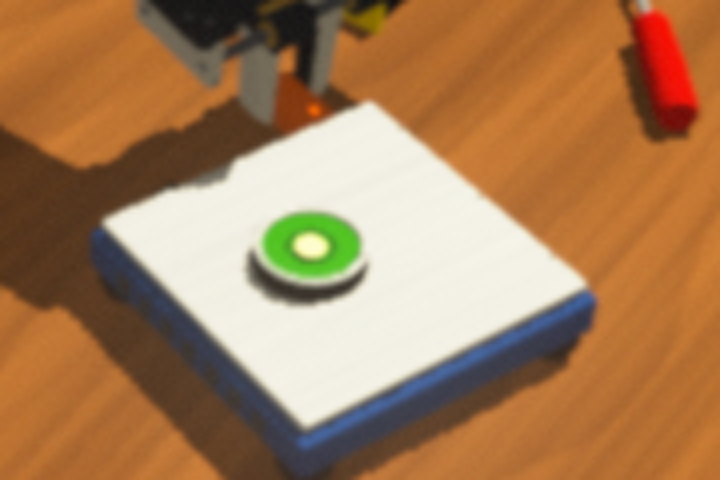

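```bash

python3 -m pendant '[{"gripper":0.1,"dx":0.22,"dy":0.01,"dz":-0.045,"turn":0}]'
python3 -m pendant '[{"gripper":0.1,"dx":0.16,"dy":0.01,"dz":-0.04,"turn":0}]'
python3 -m pendant '[{"gripper":0.1,"dx":0,"dy":0,"dz":0,"turn":0},{"gripper":0.1,"dx":0,"dy":0,"dz":0,"turn":0},{"gripper":0.1,"dx":0,"dy":0,"dz":0,"turn":0},{"gripper":0.1,"dx":0,"dy":0,"dz":0,"turn":0}]'
python3 - <<'E'
from h import *
plan(.4785+.0947*.8,.173-.032*.8,.021,-108.7)
for n in('scene','top'): grab(n,n+'13'); bub(n+'13')
plate('top13')
f=load('scene13'); a=cv2.resize(f['pixels'][225:260,365:405],None,fx=10,fy=10,interpolation=cv2.INTER_CUBIC)
f=load('top13'); b=cv2.resize(f['pixels'][190:225,285:325],None,fx=10,fy=10,interpolation=cv2.INTER_CUBIC)
cv2.imwrite('pics/s13z.png',np.hstack([a,b]))
E
```

```text
clock: 21.22
tcp_pos: [0.5524, 0.1515, 0.0226]
ee_rot: [-3.059, 0.476, 0.169]
force: [-8.7, 1.9, 0.2]
width: 0.0258
clock: 21.35
tcp_pos: [0.5533, 0.1513, 0.0223]
ee_rot: [-3.057, 0.475, 0.181]
force: [-7.1, 2.8, 1.1]
width: 0.0255
clock: 21.85
tcp_pos: [0.5532, 0.1512, 0.022]
ee_rot: [-3.058, 0.475, 0.182]
force: [-4.0, 1.2, -0.0]
width: 0.0256
clock 21.85 pos [0.5532 0.1512 0.022 ] yang -107.75 tilt z [-0.1091  0.0593 -0.9923] F [-3.99  1.15 -0.04] w 0.0256
tool delta mm [2.27 3.35 0.7 ] units [0.09 0.13 0.03] turn deg 0.9548954163393546 units 0.0053
scene13 face [0.6653 0.0019] 24 15 bub n 46 offset heater xy mm -0.6 -0.5
top13 face [0.6657 0.0047] 17 17 bub n 33 offset heater xy mm -0.1 -2.4
top13 plate ctr [0.6735 0.0204]
```

View pics/s13z.png

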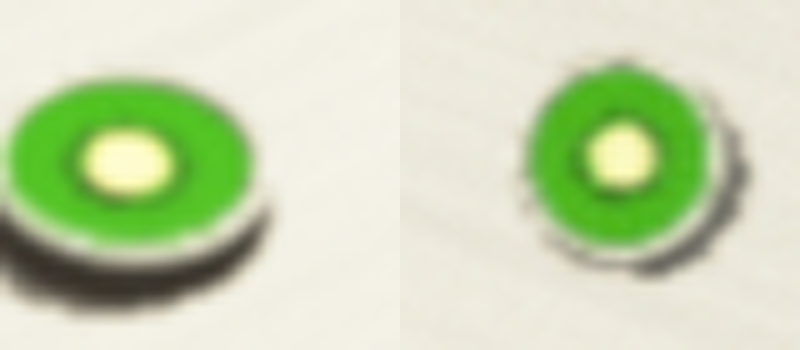

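```bash

python3 -m pendant '[{"gripper":0.1,"dx":0.22,"dy":0.01,"dz":-0.03,"turn":0}]'
python3 -m pendant '[{"gripper":0.1,"dx":0.24,"dy":0.01,"dz":-0.05,"turn":0}]'
python3 - <<'E'
from h import *
plan(.4785+.0947*.8,.173-.032*.8,.021,-108.7)
E
```

```text
clock: 22.08
tcp_pos: [0.5553, 0.1507, 0.0216]
ee_rot: [-3.055, 0.473, 0.194]
force: [-8.6, 3.3, 0.3]
width: 0.0254
clock: 22.2
tcp_pos: [0.5571, 0.1504, 0.0212]
ee_rot: [-3.053, 0.472, 0.209]
force: [-8.9, 3.4, 0.7]
width: 0.0257
clock 22.2 pos [0.5571 0.1504 0.0212] yang -107.66 tilt z [-0.1263  0.0654 -0.9898] F [-8.91  3.35  0.74] w 0.0257
tool delta mm [-1.74  3.67  0.31] units [-0.07  0.15  0.01] turn deg 1.0386127825049982 units 0.0058
```

```bash

python3 -m pendant '[{"gripper":0.1,"dx":0,"dy":0,"dz":-0.02,"turn":0},{"gripper":0.1,"dx":0,"dy":0,"dz":0,"turn":0},{"gripper":0.1,"dx":0,"dy":0,"dz":0,"turn":0},{"gripper":0.1,"dx":0,"dy":0,"dz":0,"turn":0}]'
python3 - <<'E'
from h import *
plan(.4785+.0947*.8,.173-.032*.8,.021,-108.7)
for n in('scene','top'): grab(n,n+'14')
for n in ('scene11','scene12','scene13','scene14','top11','top12','top13','top14'):
    bub(n)
    # finer: upsampled centroids: green+bubble hull moments
    f=load(n); x0,y0=((360,220) if n[0]=='s' else (285,190)); im=cv2.resize(f['pixels'][y0:y0+45,x0:x0+45],None,fx=8,fy=8,interpolation=cv2.INTER_CUBIC); hsv=cv2.cvtColor(im,cv2.COLOR_BGR2HSV)
    g=cv2.inRange(hsv,(35,120,60),(75,255,255)); c=max(cv2.findContours(g,0,1)[0],key=cv2.contourArea); h=cv2.convexHull(c); e=cv2.fitEllipse(h)
    b=cv2.inRange(im,(0,0,170),(255,255,255)); k=np.zeros_like(b); cv2.fillConvexPoly(k,h,255); k=cv2.erode(k,np.ones((25,25))); b&=k; v,u=np.nonzero(b)
    cc=np.array(e[0])/8+[x0,y0]; bb=np.array([u.mean(),v.mean()])/8+[x0,y0]
    P=ray(f,*cc,.067)[:2];B=ray(f,*bb,.067)[:2];d=(B-P)*1000
    print('   fine',len(u),(d@np.array([.947,-.321])).round(2),(d@np.array([.321,.947])).round(2))
plate('top14')
f=load('scene14'); a=cv2.resize(f['pixels'][180:300,300:480],None,fx=4,fy=4,interpolation=cv2.INTER_CUBIC)
cv2.imwrite('pics/s14z.png',a)
E
```

```text
clock: 22.7
tcp_pos: [0.5575, 0.1502, 0.0212]
ee_rot: [-3.053, 0.472, 0.208]
force: [-3.0, 0.4, -0.4]
width: 0.0255
clock 22.7 pos [0.5575 0.1502 0.0212] yang -107.66 tilt z [-0.1257  0.0648 -0.99  ] F [-3.    0.36 -0.43] w 0.0255
tool delta mm [-2.2   3.64  0.47] units [-0.09  0.15  0.02] turn deg 1.043228451338905 units 0.0058
scene11 face [0.6645 0.0031] 24 16 bub n 50 offset heater xy mm 4.3 -4.6
   fine 2766 2.74 -3.06
scene12 face [0.6653 0.0019] 24 15 bub n 50 offset heater xy mm -1.1 -1.4
   fine 2752 0.18 -0.43
scene13 face [0.6653 0.0019] 24 15 bub n 46 offset heater xy mm -0.6 -0.5
   fine 2781 -0.31 0.05
scene14 face [0.6653 0.0019] 24 15 bub n 47 offset heater xy mm -1.8 -0.4
   fine 2773 -0.43 0.39
top11 face [0.6657 0.0047] 17 17 bub n 36 offset heater xy mm 3.2 -6.0
   fine 1938 3.58 -3.57
top12 face [0.6657 0.0047] 17 17 bub n 32 offset heater xy mm 0.4 -2.8
   fine 1821 0.94 -0.84
top13 face [0.6657 0.0047] 17 17 bub n 33 offset heater xy mm -0.1 -2.4
   fine 1899 0.68 -0.49
top14 face [0.6657 0.0047] 17 17 bub n 33 offset heater xy mm -0.6 -2.6
   fine 1974 0.27 -0.23
top14 plate ctr [0.6735 0.0204]
```

View pics/s14z.png

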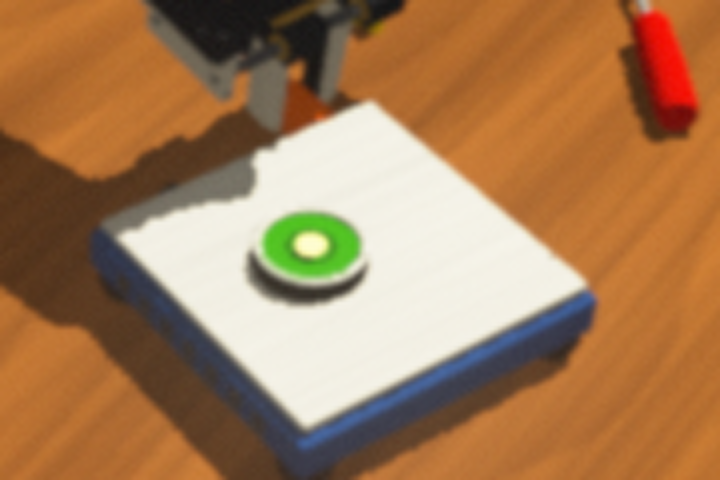

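```bash

python3 -m pendant '[{"gripper":0.1,"dx":0.24,"dy":0.01,"dz":-0.03,"turn":0}]'
python3 -m pendant '[{"gripper":0.1,"dx":0.26,"dy":0.01,"dz":-0.05,"turn":0}]'
python3 -c "
from h import *
plan(.4785+.0947*.8,.173-.032*.8,.021,-108.7)"
```

```text
clock: 22.92
tcp_pos: [0.559, 0.1499, 0.0207]
ee_rot: [-3.05, 0.47, 0.225]
force: [-12.3, 3.9, 5.1]
width: 0.026
clock: 23.05
tcp_pos: [0.56, 0.1497, 0.0205]
ee_rot: [-3.046, 0.468, 0.245]
force: [-11.2, 3.3, 4.4]
width: 0.0259
clock 23.05 pos [0.56   0.1497 0.0205] yang -107.58 tilt z [-0.1487  0.073  -0.9862] F [-11.24   3.3    4.41] w 0.0259
tool delta mm [-4.84  3.88  0.24] units [-0.19  0.16  0.01] turn deg 1.1234975576148543 units 0.0062
```

```bash

python3 -m pendant '[{"gripper":0.1,"dx":0,"dy":0,"dz":-0.03,"turn":0},{"gripper":0.1,"dx":0,"dy":0,"dz":0,"turn":0},{"gripper":0.1,"dx":0,"dy":0,"dz":0,"turn":0}]'
python3 -m pendant '[{"gripper":0.45,"dx":0,"dy":0,"dz":0,"turn":0},{"gripper":0.45,"dx":0,"dy":0,"dz":0,"turn":0},{"gripper":0.45,"dx":0,"dy":0,"dz":0,"turn":0},{"gripper":0.45,"dx":0,"dy":0,"dz":0,"turn":0}]'
python3 - <<'E'
from h import *
plan(.56-.02,.1497+.0066,.10,-108.7)
for n in('scene','top'): grab(n,n+'15')
f=load('scene15'); a=cv2.resize(f['pixels'][160:300,300:480],None,fx=4,fy=4,interpolation=cv2.INTER_CUBIC)
cv2.imwrite('pics/s15z.png',a)
E
```

```text
clock: 23.42
tcp_pos: [0.56, 0.1496, 0.0208]
ee_rot: [-3.046, 0.468, 0.246]
force: [-2.4, 1.0, -0.5]
width: 0.0255
clock: 23.92
tcp_pos: [0.5654, 0.1472, 0.0227]
ee_rot: [-3.049, 0.47, 0.227]
force: [-0.7, 0.7, 0.0]
width: 0.042
clock 23.925 pos [0.5654 0.1472 0.0227] yang -107.65 tilt z [-0.137   0.0693 -0.9881] F [-0.67  0.67  0.01] w 0.042
tool delta mm [-38.38  -2.89 -72.25] units [-1.54 -0.12 -2.89] turn deg 1.0530498269994695 units 0.0059
```

View pics/s15z.png

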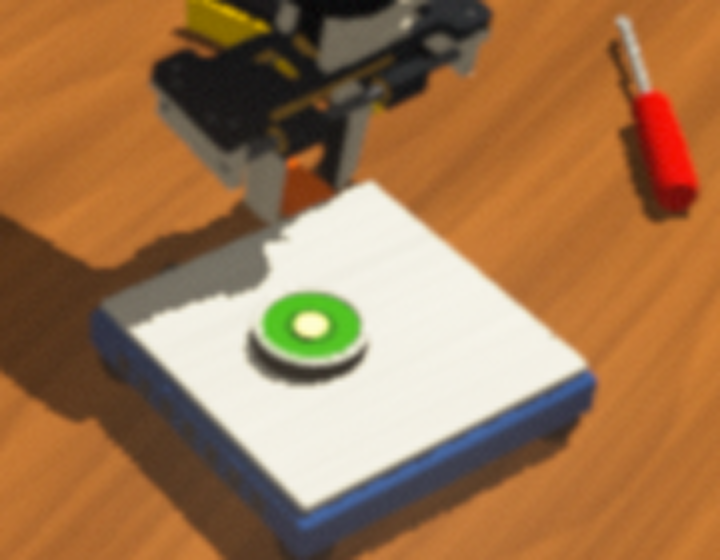

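```bash

python3 -m pendant '[{"gripper":0.45,"dx":-0.15,"dy":0,"dz":-0.15,"turn":0},{"gripper":0.45,"dx":-0.2,"dy":0,"dz":-0.3,"turn":0},{"gripper":0.45,"dx":-0.25,"dy":0,"dz":-0.5,"turn":0},{"gripper":0.45,"dx":-0.4,"dy":0,"dz":-0.8,"turn":0},{"gripper":0.45,"dx":-0.6,"dy":0,"dz":-1,"turn":0},{"gripper":0.45,"dx":-0.8,"dy":0,"dz":-1,"turn":0},{"gripper":0.45,"dx":-0.8,"dy":0,"dz":-1,"turn":0},{"gripper":0.45,"dx":-0.4,"dy":0,"dz":-0.5,"turn":0}]'
python3 -m pendant '[{"gripper":0.45,"dx":0,"dy":-0.8,"dz":0,"turn":0},{"gripper":0.45,"dx":0,"dy":-1,"dz":0,"turn":0},{"gripper":0.45,"dx":0,"dy":-1,"dz":0,"turn":0},{"gripper":0.45,"dx":0,"dy":-1,"dz":0,"turn":0},{"gripper":0.45,"dx":0,"dy":-0.8,"dz":0,"turn":0},{"gripper":0.45,"dx":0,"dy":0,"dz":0,"turn":0},{"gripper":0.45,"dx":0,"dy":0,"dz":0,"turn":0}]'
python3 - <<'E'
from h import *
plan(.45,.27,.15,-108.7)
for n in('scene','top'): grab(n,n+'16'); bub(n+'16')
plate('top16')
f=load('scene16'); a=cv2.resize(f['pixels'][160:300,290:480],None,fx=4,fy=4,interpolation=cv2.INTER_CUBIC)
cv2.imwrite('pics/s16z.png',a)
f=load('top16'); b=cv2.resize(f['pixels'][150:350,190:450],None,fx=3,fy=3,interpolation=cv2.INTER_CUBIC); cv2.imwrite('pics/t16z.png',b)
for n in ('scene15','top15','scene16','top16'):
    f=load(n); x0,y0=((360,220) if n[0]=='s' else (285,190)); im=cv2.resize(f['pixels'][y0:y0+45,x0:x0+45],None,fx=8,fy=8,interpolation=cv2.INTER_CUBIC); hsv=cv2.cvtColor(im,cv2.COLOR_BGR2HSV)
    g=cv2.inRange(hsv,(35,120,60),(75,255,255)); c=max(cv2.findContours(g,0,1)[0],key=cv2.contourArea); h=cv2.convexHull(c); e=cv2.fitEllipse(h)
    b=cv2.inRange(im,(0,0,170),(255,255,255)); k=np.zeros_like(b); cv2.fillConvexPoly(k,h,255); k=cv2.erode(k,np.ones((25,25))); b&=k; v,u=np.nonzero(b)
    cc=np.array(e[0])/8+[x0,y0]; bb=np.array([u.mean(),v.mean()])/8+[x0,y0]
    P=ray(f,*cc,.067)[:2];B=ray(f,*bb,.067)[:2];d=(B-P)*1000
    print('   fine',n,(d@np.array([.947,-.321])).round(2),(d@np.array([.321,.947])).round(2))
E
```

```text
clock: 25.02
tcp_pos: [0.495, 0.1651, 0.1767]
ee_rot: [-3.047, 0.471, 0.223]
force: [-0.1, 0.5, 0.9]
width: 0.0417
clock: 25.9
tcp_pos: [0.5313, 0.286, 0.176]
ee_rot: [-3.048, 0.462, 0.229]
force: [0.6, 1.2, 0.7]
width: 0.0416
clock 25.9 pos [0.5313 0.286  0.176 ] yang -107.36 tilt z [-0.1382  0.072  -0.9878] F [0.63 1.18 0.71] w 0.0416
tool delta mm [-68.11  40.24  35.77] units [-2.72  1.61  1.43] turn deg 1.3404420422280339 units 0.0074
scene16 face [0.6653 0.0019] 24 15 bub n 47 offset heater xy mm -0.7 -0.6
top16 face [0.6657 0.0047] 17 17 bub n 31 offset heater xy mm -0.7 -1.6
top16 plate ctr [0.6736 0.021 ]
   fine scene15 -0.49 0.37
   fine top15 0.2 -0.17
   fine scene16 -0.5 0.34
   fine top16 0.17 -0.15
```

View pics/s16z.png

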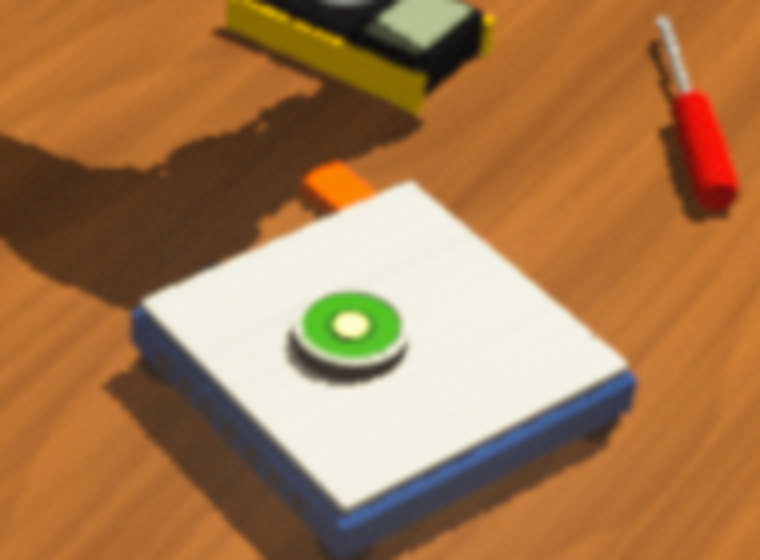

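View pics/t16z.png

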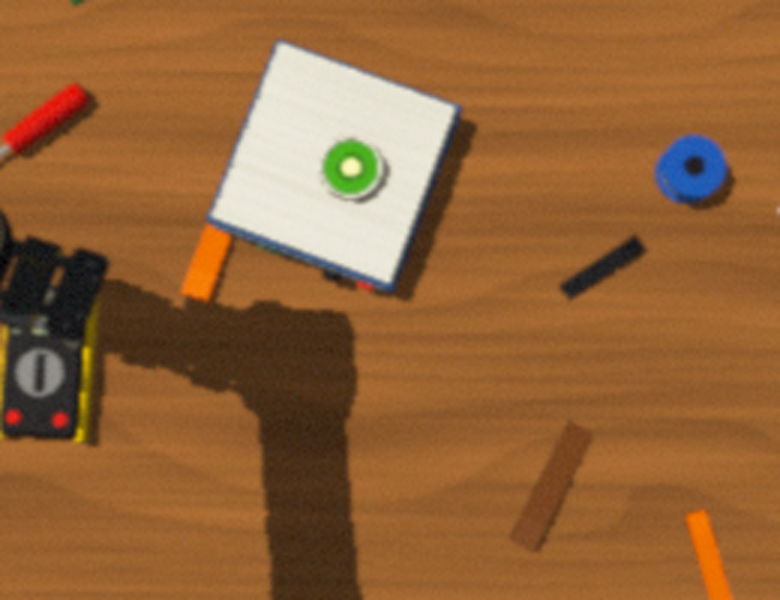

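```bash
python3 -c "
from bench import robot
print(robot.hand_in())"
```

```text
the job is handed in; nothing more can be done
None
```

The shim is under the short front-left foot and the preheater is level. The job was handed in at about 26 s on the clock, with the gripper clear of everything.

**What I did:** I gripped the larger orange shim by its heel and set it down softly (about 1 N) in front of the low foot. I regripped it, then eased it in thin end first. Driving it took about 7–9 N. I stopped when the push rose to about 12 N and travel dropped to 1–1.5 mm per step.

**Last checks:**
- **Bubble:** after release its centre was within about 0.6 mm of the vial centre in both views with the finer fit. The coarser fit showed up to about 1.7 mm. Either way the 16 mm bubble sits inside the 24 mm ring.
- **Far foot:** the bubble almost stopped moving while the push kept stiffening, so the far foot has landed and is bearing. I inferred this from the forces; I did not see the contact directly.
- **Heater and level:** the plate moved about 2 mm in the top view. Most of that is expected from the heater levelling out, but I can't rule out a small slide of under 1 mm.
- **Bystanders:** none was touched.

**What went less cleanly:**
- The tool tilted to about 9° as it pushed.
- The tool pressed down on the shim with up to about 8 N early on; I then relieved it. It was still 4–5 N on the last two pushes and fell to about zero before I opened the fingers.
- On release the arm sprang forward about 5 mm, and the bubble did not move.

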